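Jack up the nose of the harbour binocular

TASK

The big harbour binocular is nose-heavy with its eyepieces out and droops onto its rest posts. Slide the lever jack in by its handle, saddle still down, until the saddle stands centred under the round steel lift pad below the front bridge; then pump the handle smoothly all the way down, so that the jack lifts the nose until the tubes are level, without letting the nose jerk or drop. Finish while still holding the handle fully down; keep the robot off the binocular and its fork, don't tip the jack, and leave the eyepiece barrels standing undisturbed in their stand.

Things in the scene. Friction and masses are not known exactly. Their poses are not given: they have to be found in the camera images.
- mount: Fixed grey bench fork carrying the binocular. Origin on the counter straight below the lift pad's place when level; -x is where the objectives (nose) point, z up. Base plate 190 x 290 mm and fork arms (y +-127 mm, 220 mm high) centred at x +190 mm, where the trunnion lies, 190 mm up, along y. Two tubes 92 mm across at y +-62 mm end at x -50 mm; their undersides stay over 115 mm up, tops under 250.
- binocular (a joint): tilt of the binocular on its trunnion, rad: 0 = drooped on its rest posts (start, nose 5.4 degrees low), 0.095 = tubes level, more = nose high. It swings freely and falls back when not held up; 14 to 21 N at the lift pad carry it
- lift_pad (a point): centre of the flat underside of the lift pad, a plain round steel boss 32 mm across, the lowest part under the grey bridge casting between the two objective tubes near the nose. 99 mm above the counter when drooped, 117 mm when level; in rising it also travels 8 mm towards the nose (-x of mount)
- lift_mark (a point): the steel ring mark, 26 mm across, on top of the bridge between the tubes, 101 mm straight above the lift pad (when level); visible from above
- jack: loose lever jack, 0.9 kg. Origin on the counter under the saddle's centre; the handle points to its -x, z up. Aluminium base plate 190 x 80 mm, top 16 mm up, from x -150 to +40 mm, on four slippery plastic glides: slides with about 1.5 N. Lever pivot pin at x -50 mm, 62 mm up. Parts under 130 mm behind the saddle stay below 115 mm high with the handle up
- jack_saddle (a point): centre of the top face of the jack's saddle, a round rubber-faced disc 40 mm across on the ram. 90 mm above the counter at rest, 117 mm with the handle fully down; its axes are those of the jack
- jack_grip (a point): centre of the jack handle's black rubber grip, a straight bar 90 mm long, 20 mm wide (along the jack's y), 20 mm deep, centred 190 mm from the lever's pivot. With the handle up it slopes up away from the saddle at 26 degrees, grip centre 145 mm up and 221 mm behind the saddle; fully down it slopes 6 degrees down, grip centre 42 mm up and 239 mm behind
- jack_handle (a joint): turn of the handle about its pivot, rad: 0 = up (a return spring holds it there), 0.56 = fully down at its stop. Pressing it down raises the saddle by 48 mm per rad; needs 2 to 4 N at the grip unloaded, 6 to 10 N with the binocular on it; springs back up when let go
- stand: walnut block 210 x 66 x 45 mm, fixed, with three eyepiece barrels in its sockets; origin under its centre, long side along its x. Leave alone
- barrel0_center (a point): middle of an upright aluminium eyepiece barrel, 42 mm across and 66 mm high, standing in the walnut stand; its top is 86 mm above the counter. Leave alone
- barrel1_center (a point): middle of the second such barrel. Leave alone
- barrel2_center (a point): middle of the third such barrel. Leave alone

How it is judged:
On the way, in this order (a step that is already met when the one before it is completed fails the run):
1. the jack stands still with its saddle, still down, under the lift pad: centres within 15 mm seen from above (horizontal distance between jack_saddle and lift_pad below 0.015 m and value of joint jack_handle below 0.12 rad and value of joint binocular below 0.01 rad and linear speed of jack below 0.03 m/s), for 0.2 s.
2. the handle is pumped down and the saddle has lifted the nose level to 2 degrees (value of joint binocular above 0.06 rad and value of joint jack_handle above 0.49 rad and contact force between jack and mount above 5 N), for 0.2 s.
At the end, for the whole second after the job is handed in: For the last second the robot holds the handle down (within 0.07 rad of its stop); jack flat on the counter, saddle within 20 mm of the lift pad's centre from above and carrying over 5 N; tubes still and level within 2 degrees; robot not touching binocular or fork (all of step 2 and value of joint binocular below 0.13 rad and horizontal distance between jack_saddle and lift_pad below 0.02 m and angle between jack's own z axis and vertical below 0.06 rad and height (world z) of jack below 0.004 m and contact force between any of the fingers, the arm and jack above 1.5 N and contact force between each of the fingers, the arm and mount below 1 N and linear speed of jack below 0.02 m/s and velocity of joint binocular between -0.05 and 0.05 rad/s); the arm keeps its last pose, push and grip.
It fails at once if the robot pushed on the binocular or its fork (over 3 N) (contact force between any of the fingers, the arm and mount above 3 N).
It fails at once if the nose was jerked up or dropped (faster than 0.5 rad/s) (velocity of joint binocular above 0.5 rad/s or velocity of joint binocular below -0.5 rad/s).
It fails at once if the jack was tipped (over 17 degrees) (angle between jack's own z axis and vertical above 0.3 rad).
It fails at once if an eyepiece barrel was knocked (distance of any of barrel0_center, barrel1_center, barrel2_center from where it was at the start of the episode above 0.02 m).
It also fails if it takes over 45 s, if anything falls off the work surface, if the arm or the gripper's body presses on something with over 40 N, if the wrist force passes 120 N, or if a joint passes its speed limit or range.

ROBOT

A 6-joint arm with a two-finger parallel gripper is mounted at the origin on the work surface. World frame = base frame: x ahead of the robot, y to its left, z up, the work surface at z = 0. Lengths are in m, angles in rad, forces in N, time in s.
With the tool pointing down it reaches from about 0.225 to 0.875 m from the base axis. Payload 3.4 kg.
Tool frame: the origin (TCP) lies at the very end of the fingers, on their centre line; the grasp point (between the pads) lies 19 mm behind it; z points along the fingers, y is the direction in which the jaws open and shut (so a half turn about z gives the same grasp; the last joint's range is limited). The gripper opens to 85 mm and grips with 20 to 120 N. Pads are 22 mm wide; open, the fingers measure 114 mm over their backs; the gripper's body (76 mm by 85 mm) begins 54 mm behind the grasp point. The pads swing forward as they close: fully open they stand 13 mm farther back than shut.
Start: joints at [1.158, 0.276, 1.505, -0, 1.361, -0.121], TCP at [0.165, 0.551, 0.231] pointing down, gripper open.
Joint ranges: [-2.89, 2.89], [-0.75, 2.08], [0.22, 2.7], [-1.18, 4.32], [0.11, 2.71], [-2.7, 2.7]. Speed limits (rad/s): [2.57, 2.57, 3.14, 3.14, 3.14, 3.14].

INTERFACE

Orientations are given as a unit quaternion [w, x, y, z].
In Python, from rig import get_state, get_image, calibration, sign_off gives the robot as it stands. The module is installed in compiled form; this text tells all that it offers.
- The arm moves only by the tool drive_tool, never from a script. Its argument "targets" is one flat list of numbers, 7 for each row, row after row: the turn, a rotation vector about the tool's x, y, z in degrees, then the shift along the tool's x, y, z in mm, then the opening, from 0 (shut) to 1 (fully open). In form: [wx, wy, wz, tx, ty, tz, fingers, wx, wy, wz, tx, ty, tz, fingers, ...]. A call has 1 to 12 rows; each row shifts and turns the commanded pose from where the row before left it, along the tool's axes as they then stand; what a row does not reach is not made up. A row lasts 1/8 s, in which the tool goes at most 62.5 mm and 10.7 degrees, less where a joint would pass 70% of its speed; a pose out of reach is approached as far as the arm can. A call is refused whole if a number of a shift passes 62.5 or a number of a turn 10.7, either way. A call with a gripper value outside its range is refused whole. The fingers move at their own pace and stop on an object; "grip_force" is the grip in N (left out, the last holds). Time passes only in rows, so rows that do not move let the fingers close. It gives the time, the measured TCP pose, the force and the opening at its end, in the units of the state.
- get_state(): the state, without advancing time (a new reading comes with each control period).
- get_image(name): name is "scene" or "top" or "wrist"; returns the picture (384x512x3 uint8, red, green, blue); there is no depth.
- calibration(name): a dict with "mtx" (3x3 intrinsics, pixels), "world_to_cam" (4x4, takes a point from world to camera coordinates); the wrist camera has in their place "hand_eye" (4x4, takes a point from camera to tool coordinates, whose origin is the TCP and whose axes are the flange's). Camera axes: x right, y down, z forward; pixel columns grow to the right and rows downward; lengths in m; the calibration is good to about 2 mm. The wrist camera is an equidistant fisheye: a pixel r from the principal point sees the ray r / f radians off the axis. A picture is of the moment at which its call begins: read the wrist's pose just before it. calibration takes no time and is no camera call.
- sign_off(): hands the job in, once; it reports no verdict.
The state is a dict: "clock": time; "qpos": joint angles; "qd": joint speeds; "effort": joint torques, N m; "position": TCP position; "ee_rot": TCP orientation; "contact_force": force on the tool from outside, world axes, zero at the start; "moment": the same for the moment, N m; "width": finger opening in m.
Only numpy, scipy, OpenCV 4.12 (cv2) and the standard library are available. Lean on these libraries where they do the work, as an engineer would, in place of code of your own. Each camera call takes 0.05 s, during which the arm holds its last target.

## Working session

There is one attempt and no reset: what is moved stays moved. The work goes in short steps, Python scripts to look and compute and a tool call to move; the robot and the scene stay as the last step left them, time stands still between calls to the robot, and variables do not carry over. Pictures are saved under pics/ and viewed, and the job is handed in when it is done.

Besides the shell and the picture viewer there is one more tool, called after "Call:" as a command line: name --argument value ..., lists and objects as JSON in quotes. drive_tool: Moves the arm, as the interface text tells. Its arguments: {"type":"object","properties":{"targets":{"type":"array"},"grip_force":{"type":"number"}},"required":["targets"]}

```bash
mkdir -p pics; python3 - <<'E'
from rig import *
import cv2
print(get_state())
for n in ["scene","top","wrist"]:
    im=get_image(n); cv2.imwrite(f"pics/{n}0.png",im[:,:,::-1]); print(n,calibration(n))
E
```

```text
{'clock': 0.0, 'qpos': array([ 1.15799144e+00,  2.76603824e-01,  1.50617526e+00,  1.84487898e-05,
        1.36070371e+00, -1.20980739e-01]), 'qd': array([ 2.10622682e-04, -5.66367023e-05,  6.21159442e-04, -1.64786476e-04,
       -1.53539103e-03, -1.42773683e-03]), 'effort': array([-1.29463187e-03, -4.16777802e+01, -2.45806217e+01, -4.19556000e-04,
        1.12264819e-02, -5.56352660e-06]), 'position': array([0.16519334, 0.55018554, 0.2304179 ]), 'ee_rot': array([-2.57948414e-04,  1.45396721e-01,  9.89372983e-01, -9.09229048e-04]), 'contact_force': array([ 0.04009208, -1.50731297, -1.09754712]), 'moment': array([ 0.02224088,  0.02699388, -0.00150684]), 'width': 0.08547089864175524}
scene {'mtx': array([[377.93389392,   0.        , 258.25676104],
       [  0.        , 377.93389392, 188.97801223],
       [  0.        ,   0.        ,   1.        ]]), 'world_to_cam': array([[-0.74751646,  0.66419827,  0.00773249,  0.35229261],
       [ 0.45813031,  0.52395831, -0.71804199, -0.22924529],
       [-0.48097375, -0.53320572, -0.69595683,  1.38275823],
       [ 0.        ,  0.        ,  0.     
[... 272 characters left out ...]
[-0.99479125, -0.01654866, -0.10058089,  0.57430762],
       [ 0.10072064, -0.00783772, -0.99488387,  1.33426097],
       [ 0.        ,  0.        ,  0.        ,  1.        ]])}
wrist {'mtx': array([[297.31863964,   0.        , 258.58370338],
       [  0.        , 297.31863964, 186.79893052],
       [  0.        ,   0.        ,   1.        ]]), 'hand_eye': array([[ 7.32933338e-06, -9.65715627e-01, -2.59602249e-01,
         6.46862776e-02],
       [ 9.99999985e-01,  5.22106288e-05, -1.65989652e-04,
        -1.19806087e-03],
       [ 1.73852798e-04, -2.59602244e-01,  9.65715613e-01,
        -1.42980600e-01],
       [ 0.00000000e+00,  0.00000000e+00,  0.00000000e+00,
         1.00000000e+00]])}
```

View pics/scene0.png

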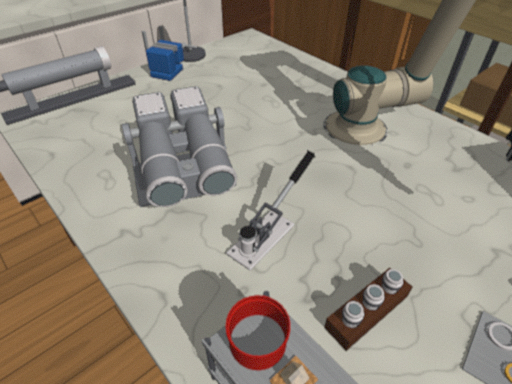

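View pics/top0.png

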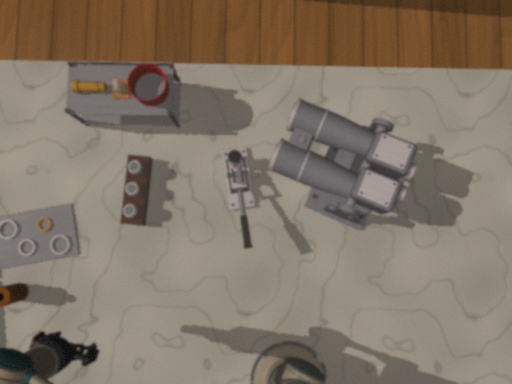

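View pics/wrist0.png

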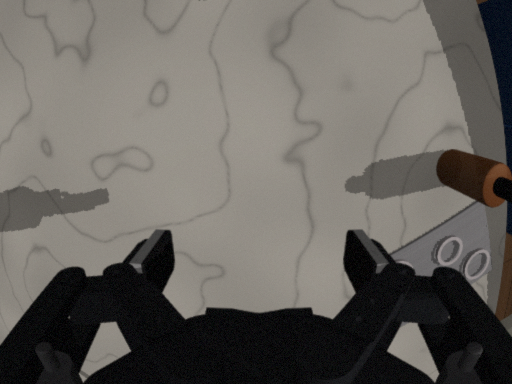

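```bash
python3 - <<'E'
import cv2
im=cv2.imread("pics/top0.png"); c=im[80:260,200:440]; cv2.imwrite("pics/top0z.png",cv2.resize(c,(800,600),interpolation=cv2.INTER_CUBIC))
im=cv2.imread("pics/scene0.png"); c=im[75:285,110:340]; cv2.imwrite("pics/scene0z.png",cv2.resize(c,None,fx=2.8,fy=2.8,interpolation=cv2.INTER_CUBIC))
E
```

```text
(no output)
```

View pics/top0z.png

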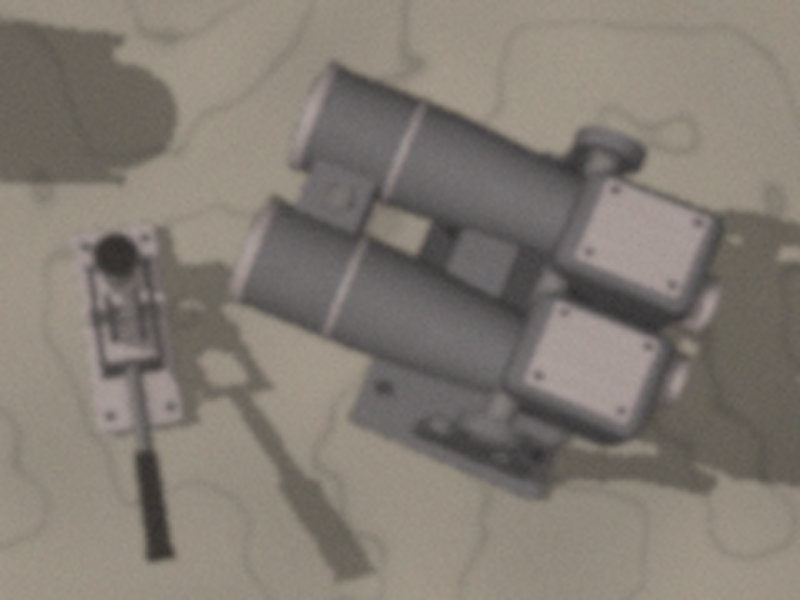

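View pics/scene0z.png

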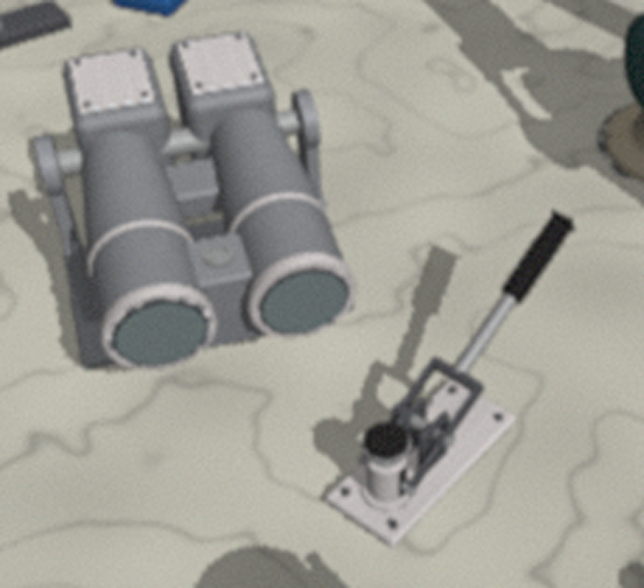

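```bash
cat > h.py <<'E'
import numpy as np
from rig import *
C={n:calibration(n) for n in("scene","top")}
def ray(n,p):
    M=C[n]["world_to_cam"];R=M[:3,:3];o=-R.T@M[:3,3]
    return o,R.T@np.linalg.solve(C[n]["mtx"],np.array([p[0],p[1],1.]))
def plane(n,p,z):
    o,d=ray(n,p);return o+d*(z-o[2])/d[2]
def tri(p,q):
    o1,d1=ray("scene",p);o2,d2=ray("top",q)
    s=np.linalg.lstsq(np.stack([d1,-d2],1),o2-o1,rcond=None)[0]
    a=o1+s[0]*d1;b=o2+s[1]*d2
    return (a+b)/2,np.linalg.norm(a-b)
def T(p):return (200+p[0]*.3,80+p[1]*.3)
def S(p):return (110+p[0]/2.8,75+p[1]/2.8)
E
python3 - <<'E'
from h import *
m=tri(S((218,252)),T((341,195)));s=tri(S((386,437)),T((116,256)));g=tri(S((540,257)),T((153,507)))
for n,v in zip("msg",(m,s,g)):print(n,v)
print(plane("top",T((341,195)),.2),plane("top",T((116,256)),.09),plane("top",T((153,507)),.145))
print(plane("scene",S((218,252)),.2),plane("scene",S((386,437)),.09),plane("scene",S((540,257)),.145))
# saddle/grip by base corners, nose rims
a=plane("top",T((235,300)),.17);b=plane("top",T((333,67)),.17);d=b-a;print("mount y dir",a,b,np.degrees(np.arctan2(d[1],d[0])),np.linalg.norm(d))
# far side rim bands at 
a=plane("top",T((328,335)),.18);b=plane("top",T((422,103)),.18);d=b-a;print(np.degrees(np.arctan2(d[1],d[0])),np.linalg.norm(d))
# base plate edge front-near: (355,415)->(548,495) is along mount x? 
a=plane("top",T((355,415)),.012);b=plane("top",T((543,497)),.012);d=b-a;print("base side x dir",a,b,np.degrees(np.arctan2(d[1],d[0])),np.linalg.norm(d))
E
```

```text
m (array([ 0.69358765, -0.01268052,  0.19568278]), np.float64(0.0035049855633709345))
s (array([0.66004507, 0.17295516, 0.08655323]), np.float64(0.0008822557426533998))
g (array([0.43845848, 0.1367398 , 0.14226312]), np.float64(0.0030885802298517167))
[ 0.69404121 -0.01331612  0.2       ] [0.65975829 0.17251367 0.09      ] [0.439429   0.13552329 0.145     ]
[ 0.69497198 -0.00657949  0.2       ] [0.66158084 0.17548827 0.09      ] [0.43997153 0.13996418 0.145     ]
mount y dir [0.61075528 0.07049811 0.17      ] [ 0.8099179  -0.00957766  0.17      ] -21.903199189559444 0.21465757749770195
-21.52612769724356 0.21046328329086317
base side x dir [ 0.52777584 -0.04929048  0.012     ] [ 0.45472858 -0.22345298  0.012     ] -112.75416007996097 0.18886100251632187
```

Call:
drive_tool --targets '[0,0,-2.2,-31.9,-26.5,0,1,0,0,-2.2,-32.9,-25.2,0,1,0,0,-2.2,-33.8,-23.9,0,1,0,0,-2.2,-34.7,-22.6,0,1,0,0,-2.2,-35.5,-21.3,0,1,0,0,-2.2,-36.3,-19.9,0,1,0,0,-2.2,-37,-18.5,0,1,0,0,-2.2,-37.7,-17,0,1,0,0,-2.2,-38.3,-15.6,0,1,0,0,-2.2,-38.9,-14.1,0,1,0,0,-2.2,-39.4,-12.6,0,1,0,0,-2.2,-39.9,-11,0,1]'

```text
clock: 1.65
position: [0.5721, 0.2943, 0.231]
ee_rot: [-0.0, -0.085, 0.996, -0.0]
contact_force: [-0.0, -0.5, 0.5]
width: 0.0856
```

```bash
cat >> h.py <<'E'
from scipy.spatial.transform import Rotation as Ro
def tool():
    s=get_state();q=s["ee_rot"];return s["position"],Ro.from_quat([q[1],q[2],q[3],q[0]]).as_matrix(),s
def to(tgt):
    p,R,s=tool();print("TCP",p.round(4),"yaw x",np.degrees(np.arctan2(R[1,0],R[0,0])).round(2),"zax",R[:,2].round(3),"F",s["contact_force"].round(1),"w",round(s["width"],4),"t",s["clock"])
    print("shift mm",(R.T@(np.array(tgt)-p)*1000).round(1))
E
python3 - <<'E'
from h import *
import cv2
to((.440,.137,.23))
cv2.imwrite("pics/w1.png",get_image("wrist")[:,:,::-1])
E
```

```text
TCP [0.5721 0.2943 0.231 ] yaw x -170.27 zax [-0.001 -0.    -1.   ] F [-0.  -0.5  0.5] w 0.0856 t 1.65
shift mm [ 156.8 -132.7    1.1]
```

View pics/w1.png

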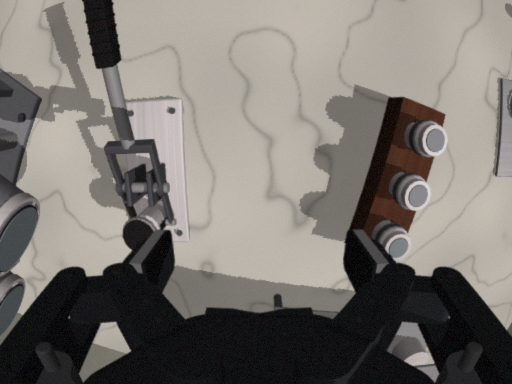

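Call:
drive_tool --targets '[0,0,0,31,-27,0,1,0,0,0,31,-27,0,1,0,0,0,31,-27,0,1,0,0,0,32,-26,0,1,0,0,0,32,-26,0,1,0,0,0,0,0,0,1]'

```text
clock: 2.45
position: [0.4361, 0.136, 0.2313]
ee_rot: [-0.001, -0.083, 0.997, -0.0]
contact_force: [-0.1, -0.4, -0.1]
width: 0.0854
```

```bash
python3 - <<'E'
from h import *
import cv2
to((.440,.137,.13))
for n in("wrist","top"):cv2.imwrite(f"pics/{n}2.png",get_image(n)[:,:,::-1])
E
```

```text
TCP [0.4361 0.136  0.2313] yaw x -170.44 zax [-0.001 -0.001 -1.   ] F [-0.1 -0.4 -0.1] w 0.0854 t 2.45
shift mm [ -4.1   0.4 101.3]
```

View pics/wrist2.png

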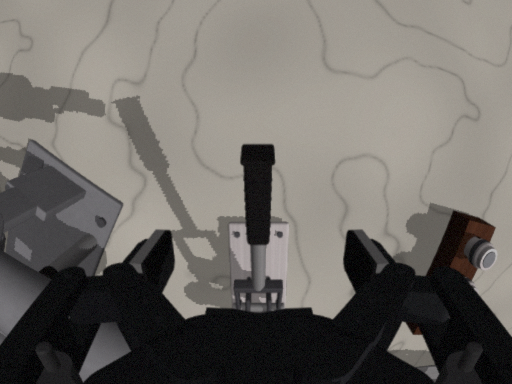

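View pics/top2.png

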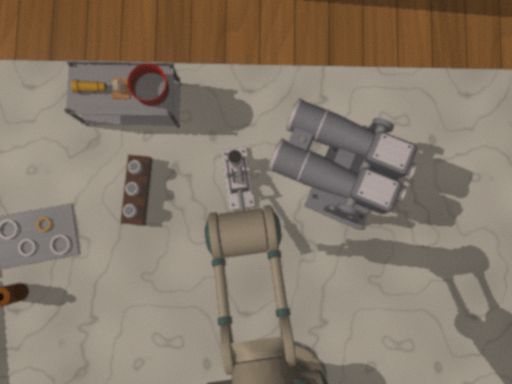

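Call:
drive_tool --targets '[0,0,0,-2,0,30,1,0,0,0,-2,0,30,1,0,0,0,0,0,25,1,0,0,0,0,0,18,1,0,0,0,0,0,2,1,0,0,0,0,0,0,0.3,0,0,0,0,0,0,0.1,0,0,0,0,0,0,0,0,0,0,0,0,0,0,0,0,0,0,0,0,0]' --grip_force 60

```text
clock: 3.8
position: [0.4428, 0.138, 0.1268]
ee_rot: [0.0, -0.084, 0.996, -0.0]
contact_force: [-0.8, -0.7, 3.9]
width: 0.0189
```

```bash
python3 - <<'E'
from h import *
import cv2
to((.440,.137,.126))
for n in("scene","top"):cv2.imwrite(f"pics/{n}3.png",get_image(n)[:,:,::-1])
im=cv2.imread("pics/scene3.png"); c=im[75:285,110:340]; cv2.imwrite("pics/scene3z.png",cv2.resize(c,None,fx=2.8,fy=2.8,interpolation=cv2.INTER_CUBIC))
E
```

```text
TCP [0.4428 0.138  0.1268] yaw x -170.35 zax [ 0.001 -0.    -1.   ] F [-0.8 -0.7  3.9] w 0.0189 t 3.8
shift mm [ 2.9 -0.5  0.8]
```

View pics/scene3z.png

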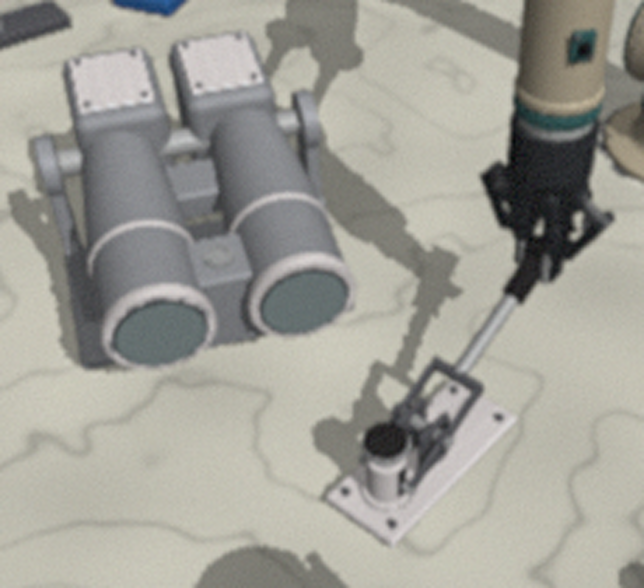

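```bash
python3 - <<'E'
from h import *
d=np.array([58.7,-45,0])/24
for i in range(0,24,4):
    a=np.radians(189.6-1.65*(i+2)); x=np.array([np.cos(a),np.sin(a),0]);y=np.array([x[1],-x[0],0])
    print(i,(d@x).round(1),(d@y).round(1))
E
```

```text
0 -2.2 -2.1
4 -2.5 -1.9
8 -2.7 -1.6
12 -2.8 -1.3
16 -2.9 -0.9
20 -3.0 -0.6
```

Call:
drive_tool --targets '[0,0,1.65,-2.2,-2.1,0.3,0,0,0,1.65,-2.2,-2.1,0,0,0,0,1.65,-2.2,-2.1,0,0,0,0,1.65,-2.2,-2.1,0,0,0,0,1.65,-2.5,-1.9,0,0,0,0,1.65,-2.5,-1.9,0,0,0,0,1.65,-2.5,-1.9,0,0,0,0,1.65,-2.5,-1.9,0,0,0,0,1.65,-2.7,-1.6,0,0,0,0,1.65,-2.7,-1.6,0,0,0,0,1.65,-2.7,-1.6,0,0,0,0,1.65,-2.7,-1.6,0,0]'

```text
clock: 5.4
position: [0.4728, 0.1158, 0.1261]
ee_rot: [0.0, 0.089, 0.996, 0.0]
contact_force: [-0.0, 2.4, 3.8]
width: 0.0189
```

```bash
python3 - <<'E'
from h import *
import cv2
to((.5015,.093,.126))
for n in("scene","top"):cv2.imwrite(f"pics/{n}4.png",get_image(n)[:,:,::-1])
im=cv2.imread("pics/scene4.png"); c=im[75:285,110:340]; a=cv2.resize(c,None,fx=1.74,fy=1.8)
im=cv2.imread("pics/top4.png"); c=im[80:290,200:430]; b=cv2.resize(c,None,fx=1.74,fy=1.8)
cv2.imwrite("pics/c4.png",cv2.hconcat([a,b]))
E
```

```text
TCP [0.4728 0.1158 0.1261] yaw x 169.77 zax [ 0.  0. -1.] F [-0.   2.4  3.8] w 0.0189 t 5.4
shift mm [-32.3 -17.4   0.1]
```

View pics/c4.png

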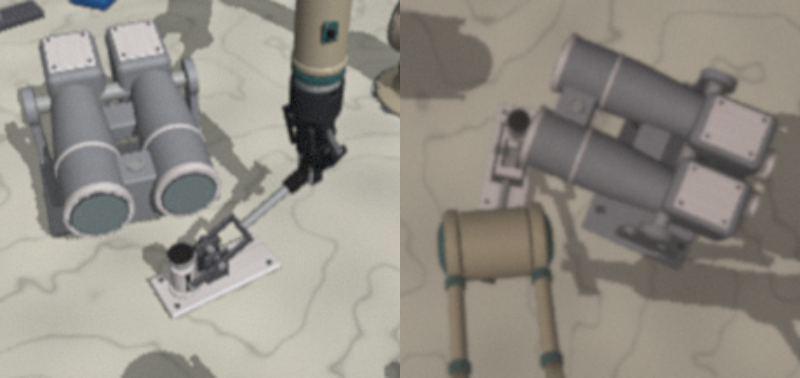

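```bash
python3 - <<'E'
from h import *
print(plane("scene",(214,215),.09),plane("top",(267.8,147.2),.09))
E
```

```text
[0.69156875 0.0803194  0.09      ] [0.69014488 0.07567736 0.09      ]
```

Call:
drive_tool --targets '[0,0,1.65,-2.8,-1.3,0,0,0,0,1.65,-2.8,-1.3,0,0,0,0,1.65,-2.8,-1.3,0,0,0,0,1.65,-2.8,-1.3,0,0,0,0,1.65,-2.9,-0.9,0,0,0,0,1.65,-2.9,-0.9,0,0,0,0,1.65,-2.9,-0.9,0,0,0,0,1.65,-2.9,-0.9,0,0,0,0,1.0,-3,-0.6,0,0,0,0,1.0,-3,-0.6,0,0,0,0,0.6,-2,-0.6,0,0,0,0,0,0,0,0,0]'

```text
clock: 7.0
position: [0.4986, 0.0961, 0.126]
ee_rot: [-0.0, 0.225, 0.974, -0.0]
contact_force: [-1.5, 3.1, 5.5]
width: 0.0193
```

```bash
python3 - <<'E'
from h import *
import cv2
to((.5015,.093,.126))
for n in("scene","top"):cv2.imwrite(f"pics/{n}5.png",get_image(n)[:,:,::-1])
im=cv2.imread("pics/scene5.png"); c=im[75:285,110:340]; cv2.imwrite("pics/s5.png",cv2.resize(c,None,fx=2.8,fy=2.8,interpolation=cv2.INTER_CUBIC))
im=cv2.imread("pics/top5.png"); c=im[80:260,200:440]; cv2.imwrite("pics/t5.png",cv2.resize(c,(800,600),interpolation=cv2.INTER_CUBIC))
E
```

```text
TCP [0.4986 0.0961 0.126 ] yaw x 153.99 zax [-0. -0. -1.] F [-1.5  3.1  5.5] w 0.0193 t 7.0
shift mm [-4.  -1.5  0. ]
```

View pics/s5.png

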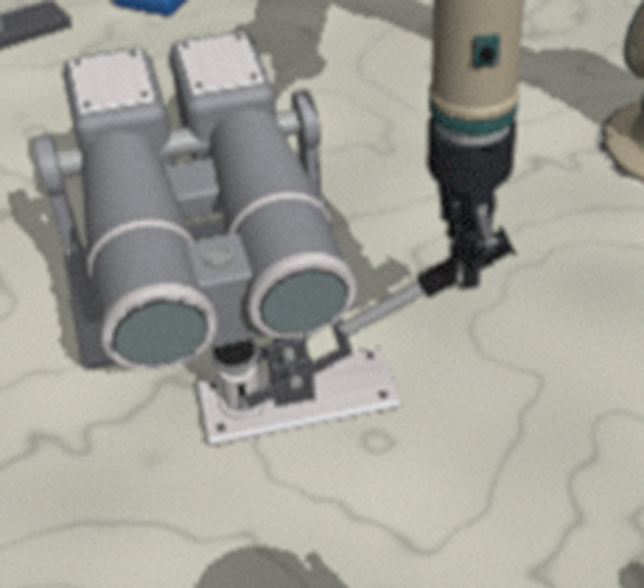

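View pics/t5.png

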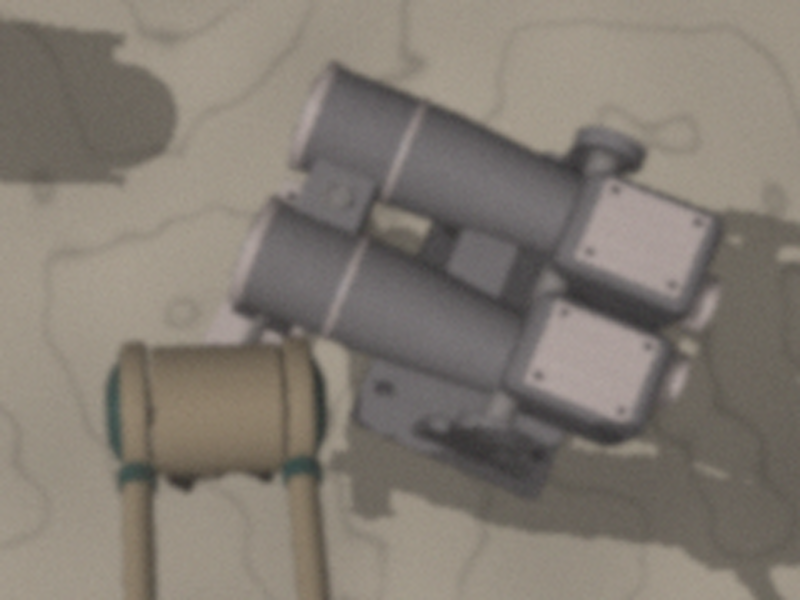

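```bash
python3 - <<'E'
from h import *
import cv2
im=cv2.imread("pics/scene5.png"); c=im[185:250,170:270]; cv2.imwrite("pics/s5z.png",cv2.resize(c,None,fx=8,fy=8,interpolation=cv2.INTER_CUBIC))
A,B,D=[plane("scene",S(p),.016) for p in((209,437),(398,398),(376,349))]
print(A,B,D,np.linalg.norm(A-B),np.linalg.norm(D-B),np.degrees(np.arctan2(*(A-B)[1::-1])),np.degrees(np.arctan2(*(D-B)[1::-1])))
E
```

```text
[0.74851733 0.01797532 0.016     ] [0.58163941 0.09870051 0.016     ] [0.55460795 0.03307836 0.016     ] 0.18537744380595836 0.07097159226308862 -25.814819442499836 -112.38803125483115
```

View pics/s5z.png

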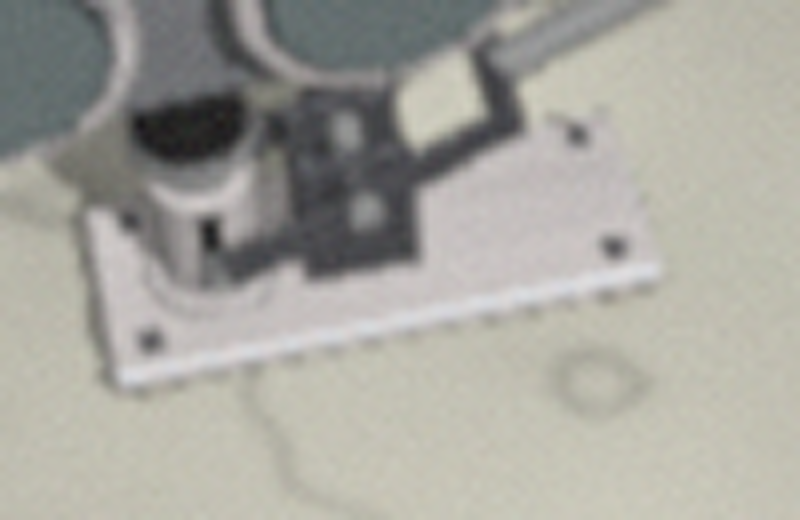

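```bash
python3 - <<'E'
from h import *
f=lambda p:(170+p[0]/8,185+p[1]/8)
A,B,D,E=[plane("scene",f(p),.016) for p in((117,373),(661,267),(598,110),(85,206))]
print(A,B,D,E)
for u,v in((A,B),(E,D)):print(np.linalg.norm(u-v),np.degrees(np.arctan2(*(u-v)[1::-1])))
for u,v in((A,E),(B,D)):print(np.linalg.norm(u-v),np.degrees(np.arctan2(*(u-v)[1::-1])))
print("front mid",(A+E)/2,"rear mid",(B+D)/2)
a=((A+E)/2-(B+D)/2);a/=np.linalg.norm(a);c=(A+B+D+E)/4
print("saddle from base",c+.055*a,np.degrees(np.arctan2(a[1],a[0])))
print("saddle disc",plane("scene",f((189,118)),.09))
p,R,s=tool(); print("from tool",p-R[:,0]*.22)
m=(.6935,-.0127); 
E
```

```text
[0.74960922 0.01953012 0.016     ] [0.58359949 0.10297484 0.016     ] [0.55128489 0.03120976 0.016     ] [ 0.71606934 -0.05073877  0.016     ]
0.18580164398032403 -26.686368258951493
0.18403661854743114 -26.441498216366554
0.07786296302223962 64.4844971749353
0.07870489481212195 65.7587645688223
front mid [ 0.73283928 -0.01560432  0.016     ] rear mid [0.56744219 0.0670923  0.016     ]
saddle from base [0.69933446 0.0011477  0.016     ] -26.56451755052569
saddle disc [0.69939346 0.00277167 0.09      ]
from tool [ 6.96279925e-01 -3.74765139e-04  1.26000643e-01]
```

Call:
drive_tool --targets '[0,0,0.7,-0.4,0,0,0,0,0,0.8,-0.4,0,0,0,0,0,0.8,-0.4,0,0,0,0,0,0.8,-0.4,0,0,0,0,0,0.8,-0.4,0,0,0,0,0,0.6,0,0,0,0,0,0,0,0,0,0,0]'

```text
clock: 7.98
position: [0.5006, 0.0953, 0.126]
ee_rot: [0.0, 0.263, 0.965, 0.0]
contact_force: [1.8, 1.8, 4.6]
width: 0.0191
```

```bash
python3 - <<'E'
from h import *
import cv2
to((.5015,.093,.126))
p,R,s=tool(); print("from tool",p-R[:,0]*.22)
im=get_image("scene")[:,:,::-1];cv2.imwrite("pics/scene6.png",im)
cv2.imwrite("pics/s6z.png",cv2.resize(im[175:250,165:265],None,fx=8,fy=8,interpolation=cv2.INTER_CUBIC))
E
```

```text
TCP [0.5006 0.0953 0.126 ] yaw x 149.56 zax [ 0.001 -0.    -1.   ] F [1.8 1.8 4.6] w 0.0191 t 7.975
shift mm [-1.9 -1.5  0. ]
from tool [ 0.69029392 -0.01620922  0.12618333]
```

View pics/s6z.png

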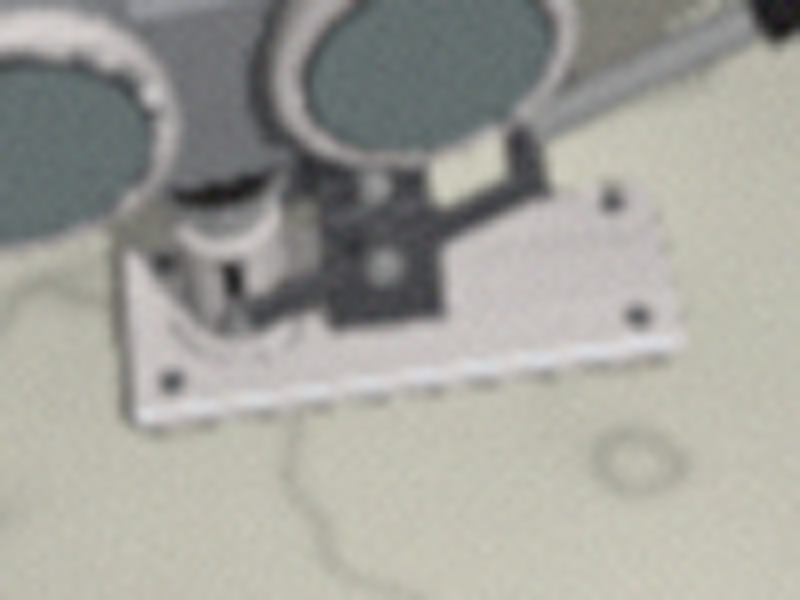

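```bash
python3 - <<'E'
from h import *
f=lambda p:(165+p[0]/8,175+p[1]/8)
A,B,D,E=[plane("scene",f(p),.016) for p in((137,414),(683,342),(648,188),(124,245))]
for u,v in((A,B),(E,D),(A,E),(B,D)):print(np.linalg.norm(u-v),np.degrees(np.arctan2(*(u-v)[1::-1])))
a=A-B;a/=np.linalg.norm(a);n=np.array([a[1],-a[0],0]);print("near-edge based saddle",(A+B)/2+.055*a+.04*n, (A-.04*a+.04*n))
w=(A+E)/2-(B+D)/2;w/=np.linalg.norm(w);print("4c",(A+B+D+E)/4+.055*w)
# saddle disc lateral/lower edge: left(168,190) right(285,185) bottom
for p in((228,165),):print("disc",plane("scene",f(p),.09))
print("mark",plane("scene",S((218,252)),.2))
E
```

```text
0.18538547017783982 -31.250857702597035
0.1867997544736513 -32.5034039978314
0.07927110200585881 59.88406348671028
0.07517250353436676 58.90193001111431
near-edge based saddle [ 0.69225877 -0.01363546  0.016     ] [ 0.69028628 -0.01243848  0.016     ]
4c [ 0.69304399 -0.01318835  0.016     ]
disc [ 0.69098667 -0.00997527  0.09      ]
mark [ 0.69497198 -0.00657949  0.2       ]
```

Call:
drive_tool --targets '[0,0,0,0,0,0,0,0,0,0,0,0,0,0,0,-1.5,0,1.62,0,4.47,0,0,-1.5,0,1.62,0,4.47,0,0,-1.5,0,1.62,0,4.47,0,0,-1.5,0,1.62,0,4.47,0,0,-1.5,0,1.62,0,4.47,0,0,-1.5,0,1.62,0,4.47,0,0,-1.5,0,1.62,0,4.47,0,0,-1.5,0,1.62,0,4.47,0]' --grip_force 80

```text
clock: 9.28
position: [0.4928, 0.0998, 0.0897]
ee_rot: [0.102, 0.26, 0.96, -0.028]
contact_force: [1.8, -0.0, 7.0]
width: 0.0188
```

```bash
python3 - <<'E'
from h import *
import cv2
to((.5015,.093,.126))
im=get_image("scene")[:,:,::-1];cv2.imwrite("pics/scene7.png",im)
cv2.imwrite("pics/s7z.png",cv2.resize(im[75:285,110:340],None,fx=2.8,fy=2.8,interpolation=cv2.INTER_CUBIC))
E
```

```text
TCP [0.4928 0.0998 0.0897] yaw x 149.64 zax [ 0.182 -0.107 -0.978] F [ 1.8 -0.   7. ] w 0.0188 t 9.275
shift mm [-18.3  -1.5 -33.1]
```

View pics/s7z.png

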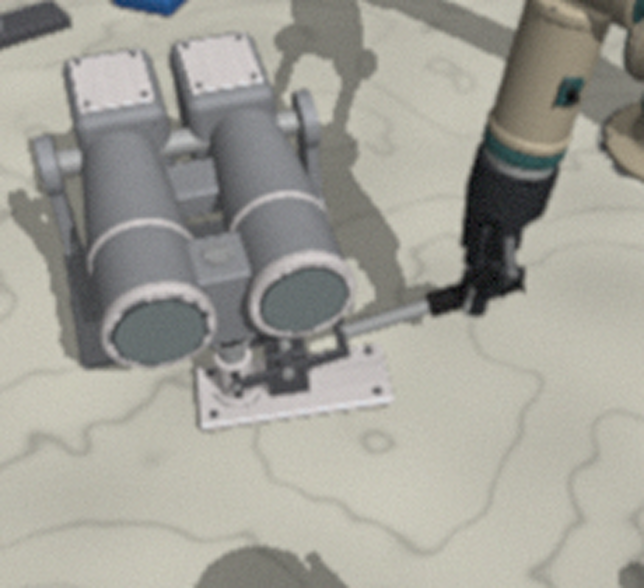

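Call:
drive_tool --targets '[0,-1.5,0,1.62,0,4.47,0,0,-1.5,0,1.62,0,4.47,0,0,-1.5,0,1.62,0,4.47,0,0,-1.5,0,1.62,0,4.47,0,0,-1.5,0,1.62,0,4.47,0,0,-1.5,0,1.62,0,4.47,0,0,-1.5,0,1.62,0,4.47,0,0,-1.5,0,1.62,0,4.47,0]'

```text
clock: 10.32
position: [0.4912, 0.1011, 0.0518]
ee_rot: [0.202, 0.255, 0.944, -0.055]
contact_force: [2.4, -0.1, 6.5]
width: 0.0186
```

```bash
python3 - <<'E'
from h import *
import cv2
to((.5015,.093,.126))
im=get_image("scene")[:,:,::-1];cv2.imwrite("pics/scene8.png",im)
cv2.imwrite("pics/s8z.png",cv2.resize(im[75:285,110:340],None,fx=2.8,fy=2.8,interpolation=cv2.INTER_CUBIC))
E
```

```text
TCP [0.4912 0.1011 0.0518] yaw x 149.8 zax [ 0.353 -0.207 -0.912] F [ 2.4 -0.1  6.5] w 0.0186 t 10.325
shift mm [-42.2  -1.9 -62.4]
```

View pics/s8z.png

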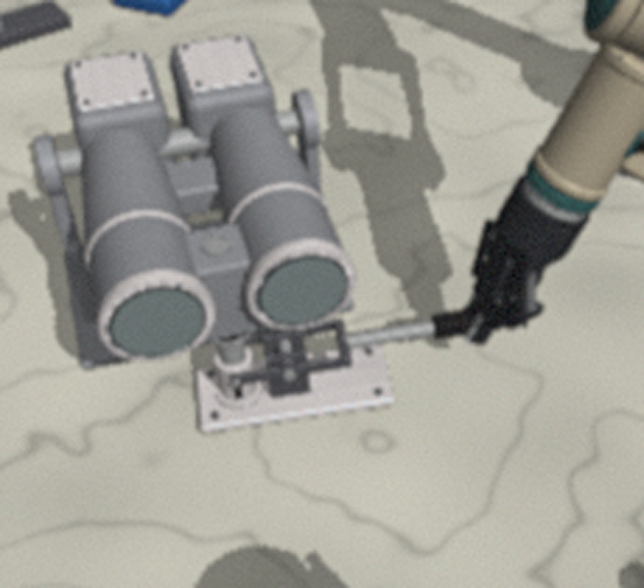

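Call:
drive_tool --targets '[0,-1.5,0,1.62,0,4.47,0,0,-1.5,0,1.62,0,4.47,0,0,-1.5,0,1.62,0,4.47,0,0,-1.5,0,1.62,0,4.47,0,0,-1,0,1.1,0,3,0,0,-0.8,0,0.9,0,2.4,0,0,0,0,0,0,0,0]'

```text
clock: 11.25
position: [0.4937, 0.1008, 0.0298]
ee_rot: [0.262, 0.251, 0.929, -0.073]
contact_force: [0.5, 1.9, 3.5]
width: 0.0187
```

```bash
python3 - <<'E'
from h import *
import cv2
to((.5015,.093,.126))
p,R,s=tool();print("grasp z",p-.019*R[:,2])
im=get_image("scene")[:,:,::-1];cv2.imwrite("pics/scene9.png",im)
cv2.imwrite("pics/s9z.png",cv2.resize(im[75:285,110:340],None,fx=2.8,fy=2.8,interpolation=cv2.INTER_CUBIC))
E
```

```text
TCP [0.4937 0.1008 0.0298] yaw x 149.78 zax [ 0.449 -0.267 -0.852] F [0.5 1.9 3.5] w 0.0187 t 11.25
shift mm [-59.4  -3.1 -76.4]
grasp z [0.4851301  0.10583139 0.04599356]
```

View pics/s9z.png

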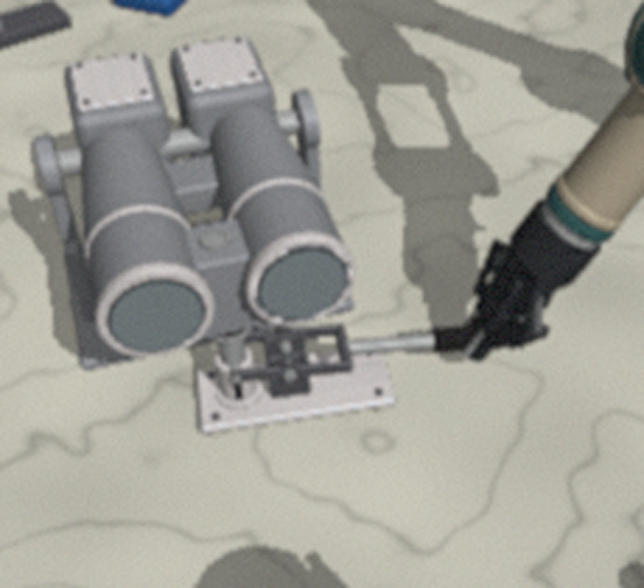

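Call:
drive_tool --targets '[0,-0.6,0,0.6,0,1.8,0,0,-0.6,0,0.6,0,1.8,0,0,-0.3,0,0.3,0,0.9,0,0,0,0,0,0,0,0]'

```text
clock: 11.8
position: [0.495, 0.1026, 0.0331]
ee_rot: [0.266, 0.254, 0.926, -0.078]
contact_force: [-4.8, -0.3, 2.8]
width: 0.0185
```

```bash
python3 - <<'E'
from h import *
import cv2
to((.5015,.093,.126))
p,R,s=tool();print("grasp z",p-.019*R[:,2],s["moment"])
im=get_image("scene")[:,:,::-1];cv2.imwrite("pics/scene10.png",im)
a=cv2.resize(im[100:260,130:330],None,fx=4,fy=3.7,interpolation=cv2.INTER_CUBIC);cv2.imwrite("pics/s10z.png",a)
im=get_image("top")[:,:,::-1];cv2.imwrite("pics/top10.png",im)
E
```

```text
TCP [0.495  0.1026 0.0331] yaw x 149.51 zax [ 0.454 -0.28  -0.846] F [-4.8 -0.3  2.8] w 0.0185 t 11.8
shift mm [-58.4  -5.8 -73. ]
grasp z [0.48638833 0.10789747 0.04915809] [0.68373239 1.24963853 0.02227516]
```

View pics/s10z.png

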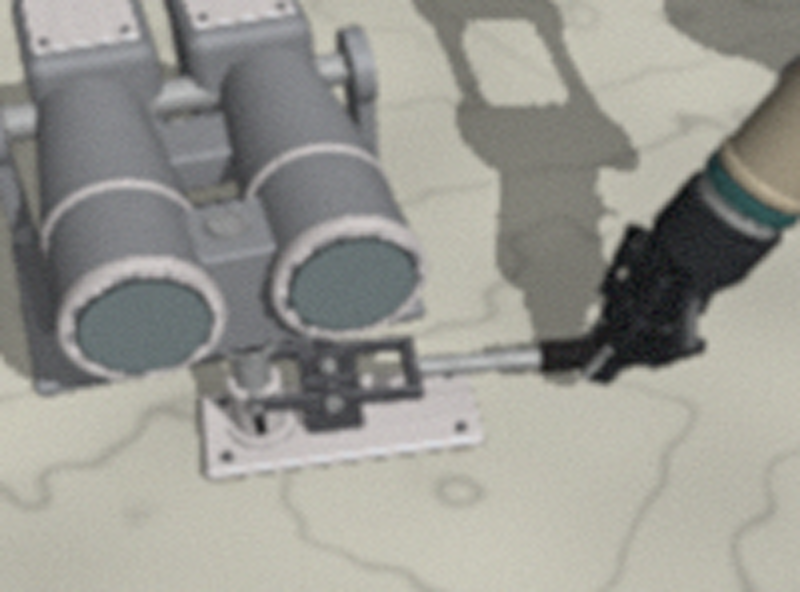

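View pics/top10.png

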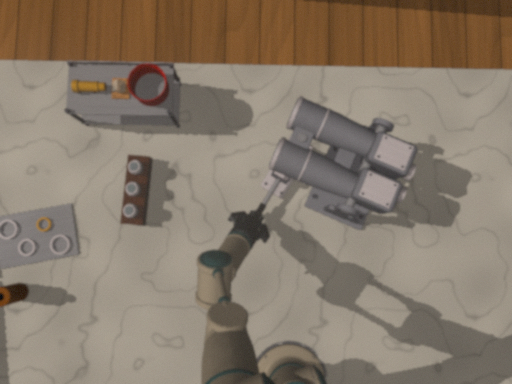

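```bash
python3 - <<'E'
from h import *
s=get_state();print(s["qpos"].round(3),s["qd"].round(3),s["effort"].round(1));to((.5,.1,.03));print(s["moment"])
E
```

```text
[ 0.376  0.34   2.243 -1.176  0.481  0.39 ] [-0.003 -0.    -0.001 -0.002 -0.001 -0.002] [ -1.  -32.6 -15.3  -2.    1.4   0.1]
TCP [0.495  0.1025 0.0331] yaw x 149.51 zax [ 0.454 -0.28  -0.846] F [-5.4 -0.4  2.5] w 0.0185 t 11.9
shift mm [-3.1  0.4  5.6]
[ 0.67029479  1.29041181 -0.01873258]
```

Call:
drive_tool --targets '[0,1,0,0.7,0,0.6,0,0,1.5,0,1,0,0.9,0,0,1.5,0,1,0,0.9,0,0,1.5,0,1,0,0.9,0,0,0,0,0,0,0,0]' --grip_force 45

```text
clock: 12.52
position: [0.4942, 0.1033, 0.0295]
ee_rot: [0.222, 0.258, 0.938, -0.066]
contact_force: [-8.7, 3.2, 9.3]
width: 0.0188
```

```bash
python3 - <<'E'
from h import *
s=get_state();print(s["qpos"].round(3));to((.495,.1025,.03));p,R,s=tool();print("grasp z",p-.019*R[:,2],s["moment"])
E
```

```text
[ 0.319  0.326  2.198 -0.89   0.462  0.063]
TCP [0.4942 0.1033 0.0295] yaw x 149.43 zax [ 0.383 -0.238 -0.893] F [-8.7  3.2  9.3] w 0.0188 t 12.525
shift mm [-1.2 -0.3  0.1]
grasp z [0.48690274 0.10785981 0.04644396] [0.18016727 0.32279249 0.07701992]
```

Call:
drive_tool --targets '[0,0.7,0,1.2,0,0.7,0,0,0.7,0,1.2,0,0.7,0,0,0.6,0,1.3,0,0.8,0,0,0,0,0,0,0,0]'

```text
clock: 13.02
position: [0.4939, 0.1039, 0.027]
ee_rot: [0.207, 0.258, 0.942, -0.062]
contact_force: [-4.7, -1.0, 10.8]
width: 0.0187
```

```bash
python3 - <<'E'
from h import *
import cv2
s=get_state();print(s["qpos"].round(3));to((.495,.1025,.03));p,R,s=tool();print("grasp z",p-.019*R[:,2],s["moment"])
im=get_image("scene")[:,:,::-1];cv2.imwrite("pics/scene11.png",im)
cv2.imwrite("pics/s11z.png",cv2.resize(im[100:260,130:330],None,fx=4,fy=3.7,interpolation=cv2.INTER_CUBIC))
E
```

```text
[ 0.301  0.327  2.184 -0.798  0.463 -0.041]
TCP [0.4939 0.1039 0.027 ] yaw x 149.48 zax [ 0.358 -0.224 -0.906] F [-4.7 -1.  10.8] w 0.0187 t 13.025
shift mm [-2.8 -0.7 -2. ]
grasp z [0.48708979 0.10814806 0.04418201] [-0.73473482 -0.52423366 -0.06282841]
```

View pics/s11z.png

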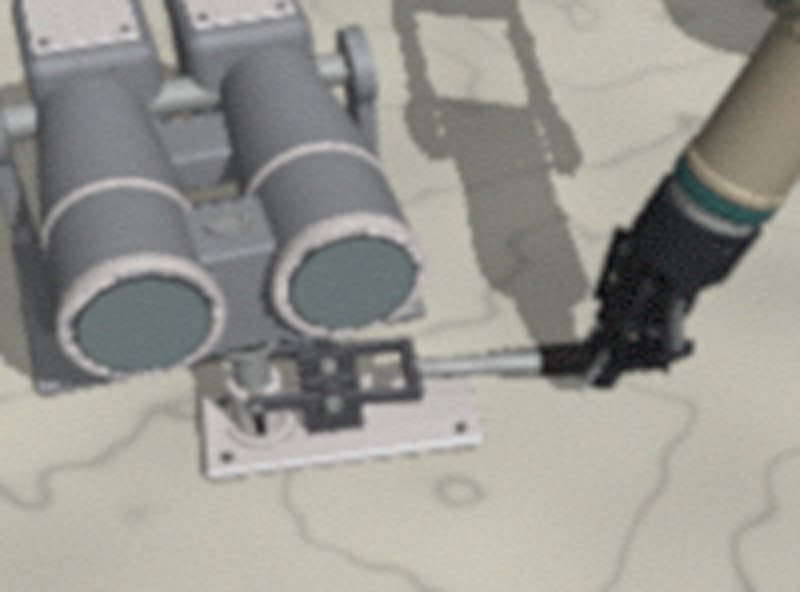

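Call:
drive_tool --targets '[0,0,0,0.4,0,0.9,0,0,0,0,0.4,0,0.9,0,0,0,0,0,0,0,0,0,0,0,0,0,0,0]'

```text
clock: 13.58
position: [0.4941, 0.104, 0.025]
ee_rot: [0.207, 0.258, 0.942, -0.062]
contact_force: [-3.9, -0.6, 11.4]
width: 0.0185
```

```bash
python3 - <<'E'
from h import *
import cv2
s=get_state();print(s["qpos"].round(3));to((.495,.1025,.03));p,R,s=tool();print("grasp z",p-.019*R[:,2],s["moment"])
f=lambda p:(130+p[0]/4,100+p[1]/3.7)
A,B=[plane("scene",f(q),.016) for q in((207,469),(482,435))]
a=A-B;a/=np.linalg.norm(a);n=np.array([a[1],-a[0],0]);print("saddle",(A+B)/2+.055*a+.04*n)
print("mark level pad", plane("scene",f((224,219)),.218))
E
```

```text
[ 0.301  0.331  2.186 -0.807  0.459 -0.031]
TCP [0.4941 0.104  0.025 ] yaw x 149.48 zax [ 0.359 -0.224 -0.906] F [-3.9 -0.6 11.4] w 0.0185 t 13.575
shift mm [-3.5 -0.9 -3.8]
grasp z [0.48728736 0.10828931 0.04225588] [-0.62781383 -0.46822912 -0.03058297]
saddle [ 0.69244582 -0.01403252  0.016     ]
mark level pad [ 0.69654123 -0.00820201  0.218     ]
```

Call:
drive_tool --targets '[0,0,0,0.3,0,0.8,0,0,0,0,0.3,0,0.8,0,0,0,0,0,0,0,0,0,0,0,0,0,0,0,0,0,0,0,0,0,0]'

```text
clock: 14.2
position: [0.4943, 0.1041, 0.0237]
ee_rot: [0.208, 0.258, 0.942, -0.062]
contact_force: [-6.6, -0.4, 15.0]
width: 0.0188
```

```bash
python3 - <<'E'
from h import *
import cv2
s=get_state();print(s["qpos"].round(3));to((.495,.1025,.03));p,R,s=tool();print("grasp z",p-.019*R[:,2],s["moment"])
im=get_image("scene")[:,:,::-1];cv2.imwrite("pics/scene12.png",im)
cv2.imwrite("pics/s12z.png",cv2.resize(im[100:260,130:330],None,fx=4,fy=3.7,interpolation=cv2.INTER_CUBIC))
E
```

```text
[ 0.301  0.334  2.187 -0.815  0.455 -0.023]
TCP [0.4943 0.1041 0.0237] yaw x 149.49 zax [ 0.359 -0.223 -0.906] F [-6.6 -0.4 15. ] w 0.0188 t 14.2
shift mm [-4.  -1.1 -5.1]
grasp z [0.48744206 0.10833825 0.0409529 ] [-0.70944195 -0.62534653 -0.05094363]
```

View pics/s12z.png

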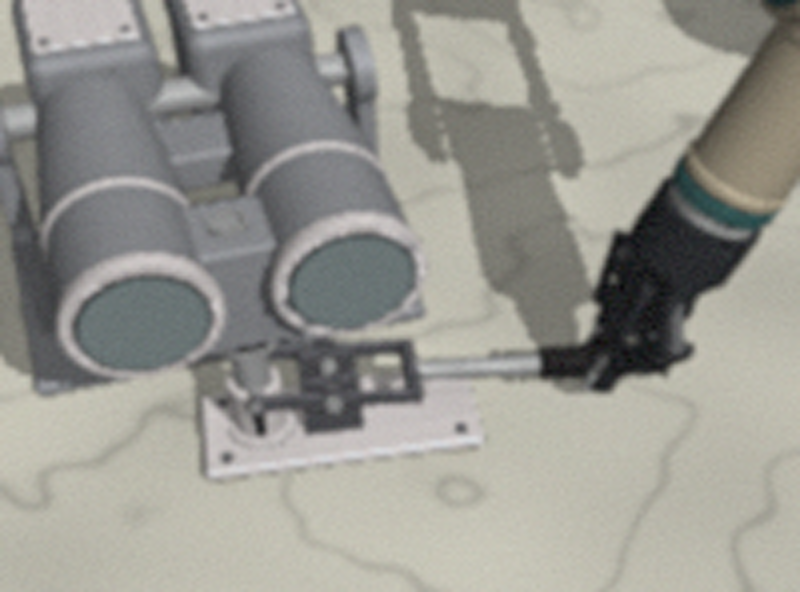

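```bash
python3 - <<'E'
from h import *
s=get_state();print(s["clock"],abs(s["qd"]).max(),s["contact_force"])
print(sign_off())
E
```

```text
14.25 0.0021716648414263707 [-7.41585539  0.67606644 14.19856762]
the job is handed in; nothing more can be done
None
```

I slid the jack in by its handle under the near tube, with the saddle still down. I turned it about 40° clockwise on the way so its base cleared the mount's base plate. Then I pumped the handle down smoothly along its arc and handed in at 14.25 s with the handle still gripped and pressed down. sign_off gave no verdict.

**Last checks:**
- **Handle:** the grip centre was about 41 mm up, against 42 mm expected at the stop. The upward force on the tool rose to about 14–15 N, as expected at or near the stop.
- **Nose:** the ring mark rose about 6 pixels in the scene view, against about 5 expected for the 18 mm lift, so the tubes look level.
- **Saddle:** it is about 7 mm from the lift pad seen from above (limit 20 mm). The jack's base corners moved no more than about 2 mm during the pumping.
- **Clearances:** in the last scene view the robot is clear of the binocular and fork. In the top view, taken shortly before the final presses, the barrels stand in their block as they did at the start.

**Problems and disagreements:**
- **Joint limit:** joint 4 ran into its range limit near the bottom of the stroke, and the grip rose about 3 mm. I turned the tool back toward upright inside the grip and finished pressing. The readings I had do not show how fast the nose dipped then.
- **Camera mismatch:** the scene and top views disagreed by 3 to 7 mm in y, so I used the middle value.
- **Force reading:** the force reading changed oddly as the tool tilted, so I relied more on the grip height.

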